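Hold the mask aligner's chuck slide at the unload index

ROBOT

A 6-joint arm with a two-finger parallel gripper is mounted at the origin on the work surface. World frame = base frame: x ahead of the robot, y to its left, z up, the work surface at z = 0. Lengths are in m, angles in rad, forces in N, time in s.
With the tool pointing down it reaches from about 0.275 to 1 m from the base axis. Payload 8.4 kg.
Tool frame: the origin (TCP) lies between the finger pads; the fingertips stand manip.tcp_to_tips ahead of it and the grasp point (between the pads) lies 2 mm behind it (manip.tcp_to_tips is the distance from the TCP to the fingertips, in m); z points along the fingers, y is the line along which they close (so a half turn about z gives the same grasp; the last joint's range is limited). The gripper opens to 85 mm and grips with 20 to 120 N. Pads are 22 mm wide; open, the fingers measure 114 mm over their backs; the gripper's body (76 mm by 85 mm) begins 54 mm behind the grasp point. The pads swing forward as they close: fully open they stand 13 mm farther back than shut.
Start: joints at [-0.002, 0.353, 1.633, -0, 1.155, -0.002], TCP at [0.625, -0, 0.248] pointing down, gripper open.
Joint ranges: [-2.63, 2.63], [-0.92, 2.1], [0.06, 2.66], [-1.3, 4.44], [0, 2.69], [-3.02, 3.02]. Speed limits (rad/s): [2.22, 2.22, 2.79, 3.14, 3.14, 3.14].

INTERFACE

Orientations are given as a unit quaternion [w, x, y, z].
In Python, from station import manip gives the robot as it stands.
- The arm moves only by the tool carry_out, never from a script. Its argument "deltas" is one flat list of numbers, 6 for each row, row after row: the shift along the tool's x, y, z in mm, then the turn, a rotation vector about the tool's x, y, z in rad. In form: [dx, dy, dz, ax, ay, az, dx, dy, dz, ax, ay, az, ...]. A call has 1 to 8 rows; each row is the pose to reach, as a shift and turn from the pose commanded when the call began, along the tool's axes at that moment; what a row does not reach only later rows make up. A row lasts 1/12 s, in which the tool goes at most 41.7 mm and 7.16 degrees, less where a joint would pass 70% of its speed; a pose out of reach is approached as far as the arm can. A call with a gripper value outside its range is refused whole. "fingers" is the finger opening in mm, from 0 to 85.4, set as the call begins (left out, the last holds). The fingers move at their own pace and stop on an object; "force" is the grip in N (left out, the last holds). Time passes only in rows, so rows that repeat a pose let the fingers close. It gives the time, the measured TCP pose, the force, the opening and the grip force at its end, in the units of the state.
- manip.observe(): the state, without advancing time (a new reading comes with each control period).
- manip.camera(name): name is "scene" or "side" or "wrist"; returns a dict with "image" (420x560x3 uint8, red, green, blue), "z_map" (420x560 float32, m along the optical axis (not along the pixel's ray), 0 where there is no reading), "mtx" (3x3 intrinsics, pixels), "cam_to_world" (4x4, takes a point from camera to world coordinates). Camera axes: x right, y up, looking along -z (the intrinsics and any distortion apply to the point x, -y, -z); pixel columns grow to the right and rows downward; lengths in m; the calibration is good to about 2 mm. A picture is of the moment at which its call begins.
- manip.finish_job(): hands the job in; it is judged then, once.
The state is a dict: "time_s": time; "joint_positions": joint angles; "joint_vel": joint speeds; "joint_torque": joint torques, N m; "tool_pos": TCP position; "eef_rot": TCP orientation; "ft_force": force on the tool from outside, world axes, zero at the start; "torque": the same for the moment, N m; "gripper_width": opening from 0.0 (shut) to 1.0 (fully open); "grasp_force": force on a finger pad.
Only numpy, scipy, OpenCV 4.12 (cv2) and the standard library are available. Lean on these libraries where they do the work, as an engineer would, in place of code of your own. Each camera call takes 0.05 s, during which the arm holds its last target. There are 200 camera calls.

TASK

The wafer in the mask aligner is exposed and has to come out: swing the orange-tipped clamp lever on the side of the stage up until it stands upright, which frees the chuck slide, then pull the slide out towards you by its steel bar until its white pointer stands within the red index block on the scale. A spring draws the slide home, so keep hold of the bar and finish while holding the slide still at the index, with the lever left upright, so that I can lift the wafer off with tweezers. Do not let the slide snap back at any time, and leave the other things on and around the stage where they are.

Things in the scene. Friction and masses are not known exactly. Their poses are not given: they have to be found in the camera images.
- stage: mask aligner stage, fixed; black base plate 240 x 240 x 15 mm, champagne mask holder with brown glass over its middle (85 to 100 mm high, x -60 to +90, y -75 to +75 mm; gauge, column and two objectives over its rear, x over +40, to 206 mm). Origin on the bench under the chuck's home centre. x points along the slide to the rear (away from the operator), y to the lever side, z up
- slide_travel (a joint): slide travel in m: 0 = home, grows as it is pulled out along the stage's -x, end stop 0.150. Its spring pulls it home with 5 N at 0, 8 N at 0.15; 0.9 kg, little friction. With the clamp lever shut a dog in a notch of the slide stops it after 1 mm; the dog is clear when the lever is beyond 0.7 rad; with the slide out the lever cannot be shut
- pull_bar (a point): the slide's steel bar handle: 12 mm diameter, 108 mm long along its y (the stage's y), axis 60 mm above the bench, this point at its centre. Black 10 mm legs at y -46 and +46 mm run back to the slide's front panel, whose face is 38 mm behind the bar's axis (+x), 38 to 80 mm above the bench. In front of and below the bar is only the bench
- pointer (a point): tip of the slide's white pointer, 3 mm wide, 62 mm above the bench, on the side away from the lever; it runs beside the scale as the slide moves
- index: red index block clamped on the scale bar, at another place each time, not to be moved; 12 mm long along its x (the stage's x), 19 mm wide, 4 mm high, top 62 mm above the bench. Origin at the centre of its underside, axes as the stage's. The pointer is at the index while its x in this frame is between -6 and +6 mm (100 to 128 mm of travel reach the middle)
- clamp_lever (a joint): lever angle in rad: 0 = shut, lying out sideways from the stage, its stem rising 10 degrees along the stage's +y; grows as the tip swings up and inward about a hinge along the stage's x; 1.45 = end stop, upright. It starts shut or nearly so. Stiff hinge (0.10 N m, about 1.6 N at the tip): it stays where it is left
- lever_grip (a point): centre of the lever's orange barrel grip: a cylinder 18 mm in diameter and 26 mm long, its axis along the stage's x; 64 mm from the hinge axis, 65 mm above the bench when shut. The space on both its ends and below it is free
- lever_hinge (a point): point on the lever's hinge axis in the middle of the lever, 54 mm above the bench; the hinge axis is parallel to the stage's x; the two aluminium cheeks beside it reach 66 mm above the bench
- tweezers: loose steel wafer tweezers lying flat, 115 x 14 x 6 mm, origin on the underside at mid-length, long axis x
- spare_lens: loose black lens barrel with steel collar, 30 mm diameter, 46 mm tall, standing on the stage's base plate behind the lever; origin at the centre of its underside
- spare_chuck: loose spare wafer chuck, champagne-coloured disc 84 mm diameter, 20 mm tall; origin at the centre of its underside
- wafer_box: loose pale round wafer box, 92 mm diameter, 16 mm tall; origin at the centre of its underside
- parts_case: loose flat black case with a clear lid, 62 x 120 x 23 mm; origin at the centre of its underside
- dropper: loose amber bottle with black cap, 38 mm diameter, 85 mm tall; origin at the centre of its underside
- hex_driver: loose small red-handled driver lying on the bench, 150 mm long along its x, 20 mm thick; origin on the bench under its middle

How it is judged:
On the way, in this order (a step that is already met when the one before it is completed fails the run):
1. the clamp lever stands open (value of joint clamp_lever above 1.15 rad), for 0.2 s.
2. the slide is pulled out to the index and held by the bar (x of pointer in the frame of index between -0.006 and 0.006 m and contact force between steel_pull_bar and the fingers above 2.5 N and value of joint clamp_lever above 1.15 rad), for 0.3 s.
At the end, for the whole second after the job is handed in: The pointer stands within the red index block (within 6 mm of its middle along the slide) and the slide is still (under 10 mm/s), held out by the fingers on the pull bar (contact force over 2.5 N), with the clamp lever upright (over 1.15 rad) (all of step 2 and velocity of joint slide_travel between -0.01 and 0.01 m/s); the arm keeps its last pose, push and grip.
It fails at once if the slide snaps back (runs home faster than 0.3 m/s) (velocity of joint slide_travel below -0.3 m/s).
It fails at once if a bystander is shifted by more than 20 mm (distance of any of tweezers, spare_lens, spare_chuck, wafer_box, parts_case, dropper, hex_driver from where it was at the start of the episode above 0.02 m).
It also fails if it takes over 48 s, if anything falls off the work surface, if the arm or the gripper's body presses on something with over 40 N, if the wrist force passes 120 N, or if a joint passes its speed limit or range.

## Working session

There is one attempt and no reset: what is moved stays moved. The work goes in short steps, Python scripts to look and compute and a tool call to move; the robot and the scene stay as the last step left them, time stands still between calls to the robot, and variables do not carry over. Pictures are saved under pics/ and viewed, at most 10 in all, crops included, and the job is handed in when it is done.

Besides the shell and the picture viewer there is one more tool, called after "Request:" as a command line: name --argument value ..., lists and objects as JSON in quotes. carry_out: Moves the arm, as the interface text tells. Its arguments: {"type":"object","properties":{"deltas":{"type":"array"},"fingers":{"type":"number"},"force":{"type":"number"}},"required":["deltas"]}

```bash
mkdir -p pics; cat > h.py <<'E'
import numpy as np, cv2, pickle
from station import manip
def grab(n,f):
    c=manip.camera(n); cv2.imwrite(f'pics/{f}.png',c['image'][:,:,::-1]); pickle.dump(c,open(f'pics/{f}.pkl','wb')); return c
def pts(c):
    z=c['z_map'];K=c['mtx'];v,u=np.indices(z.shape)
    P=np.stack([(u-K[0,2])/K[0,0]*z,-(v-K[1,2])/K[1,1]*z,-z],-1)
    T=c['cam_to_world'];return P@T[:3,:3].T+T[:3,3]
E
python3 - <<'E'
from h import *
for n in ['scene','side']:
    c=grab(n,n+'0');print(c['cam_to_world'].round(3).tolist(),c['mtx'].round(1).tolist(),(c['z_map']>0).mean())
s=manip.observe();print(s,manip.tcp_to_tips)
E
```

```text
[[-0.603, -0.607, 0.517, 1.507], [0.798, -0.467, 0.382, 0.726], [0.01, 0.643, 0.766, 1.462], [0.0, 0.0, 0.0, 1.0]] [[544.8, 0.0, 279.7], [0.0, 544.8, 207.1], [0.0, 0.0, 1.0]] 0.9883205782312925
[[1.0, 0.016, -0.012, 0.522], [-0.02, 0.723, -0.691, -0.923], [-0.003, 0.691, 0.723, 1.1], [0.0, 0.0, 0.0, 1.0]] [[512.9, 0.0, 284.3], [0.0, 512.9, 206.0], [0.0, 0.0, 1.0]] 0.9957397959183674
{'time_s': 0.1, 'joint_positions': array([-2.42590335e-03,  3.53572648e-01,  1.63405806e+00, -4.07648191e-06,
        1.15517980e+00, -2.41456550e-03]), 'joint_vel': array([ 0.00114761, -0.0001212 , -0.00094445,  0.00070353,  0.00035214,
       -0.00135833]), 'joint_torque': array([ 4.27485766e-04, -6.06356549e+01, -3.42817569e+01, -7.40920814e-05,
        3.91241178e-03, -4.99377973e-05]), 'tool_pos': array([ 6.24601590e-01, -1.64363309e-05,  2.47641363e-01]), 'eef_rot': array([-4.30300577e-04,  7.07110076e-01,  7.07103224e-01, -4.30852792e-04]), 'ft_force': array([-0.33572872,  0.49441379, -0.40258844]), 'torque': array([-0.03639518,  0.00377074,  0.06623766]), 'grasp_force': 0.0, 'gripper_width': 1.0021990680308503} 0.017
```

View pics/scene0.png

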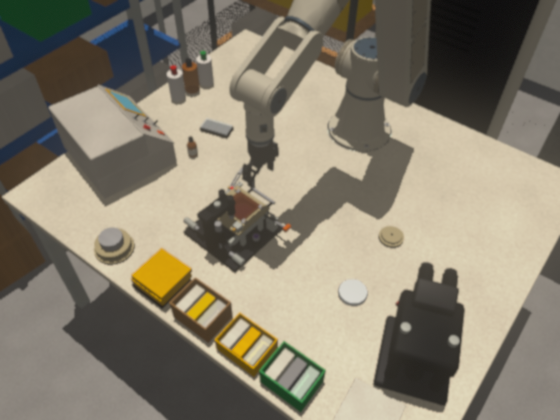

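View pics/side0.png

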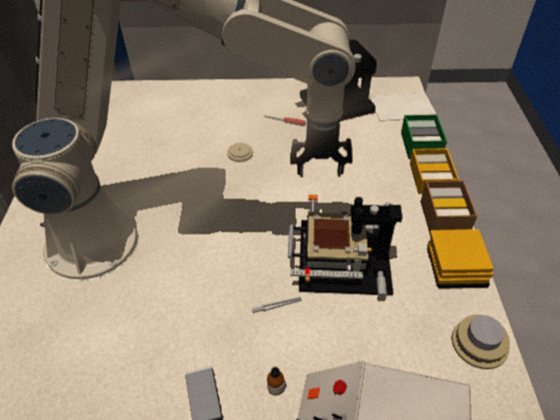

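The side view shows the stage with its pull bar at (291,241), the orange grip at (313,197), the red index at (307,272) and the tweezers at (277,305). The stage's x lies nearly along world x.

```bash
python3 - <<'E'
from h import *
c=pickle.load(open('pics/side0.pkl','rb'));P=pts(c);im=c['image'];hsv=cv2.cvtColor(im,cv2.COLOR_RGB2HSV)
h,s,v=[hsv[...,i].astype(int) for i in range(3)]
for nm,m in [('orange',(h<16)&(s>150)&(v>110)),]:
    n,l,st,ce=cv2.connectedComponentsWithStats(m.astype(np.uint8))
    for i in range(1,n):
        if st[i,4]>8: print(nm,ce[i].round(1),st[i].tolist(),np.median(P[l==i],0).round(4), np.median(hsv[l==i],0))
# points by height band near stage
R=np.zeros(P.shape[:2],bool);R[190:300,280:405]=1
m=R&(abs(P[...,2]-.015)<.004)
q=P[m][:,:2]; r=cv2.minAreaRect(q.astype(np.float32)*1000);print('base',r)
m=np.zeros_like(R);m[222:262,286:297]=1;m&=(abs(P[...,2]-.063)<.006)
q=P[m];r=cv2.minAreaRect(q[:,:2].astype(np.float32)*1000);print('bar',r,m.sum(),np.median(q,0))
cr=cv2.resize(im[180:320,240:420],None,fx=4.4,fy=4.2,interpolation=cv2.INTER_CUBIC);cv2.imwrite('pics/crop0.png',cr[:,:,::-1])
E
```

```text
orange [294.6 120.1] [285, 118, 19, 5, 37] [0.5851 0.5241 0.017 ] [  4. 157. 176.]
orange [427.2 183.5] [426, 181, 3, 7, 10] [0.9476 0.126  0.0846] [ 14.5 161.5 120.5]
orange [312.5 196.8] [309, 195, 8, 5, 37] [0.6202 0.0916 0.0732] [ 10. 217. 207.]
orange [307.  270.7] [305, 268, 5, 7, 31] [ 0.5914 -0.1553  0.0616] [  1. 228. 199.]
orange [339.3 386.6] [333, 380, 14, 14, 128] [ 0.6296 -0.5112  0.1823] [  1. 232. 147.]
orange [313.2 392.8] [308, 388, 12, 11, 106] [ 0.5838 -0.4984  0.1289] [  7.  234.5 187.5]
base ((697.1470336914062, -68.90872192382812), (244.40846252441406, 239.87530517578125), 86.07024383544922)
bar ((556.82763671875, -58.48765182495117), (109.03279876708984, 20.939411163330078), 87.91304016113281) 175 [ 0.55315052 -0.06795485  0.06399391]
```

View pics/crop0.png

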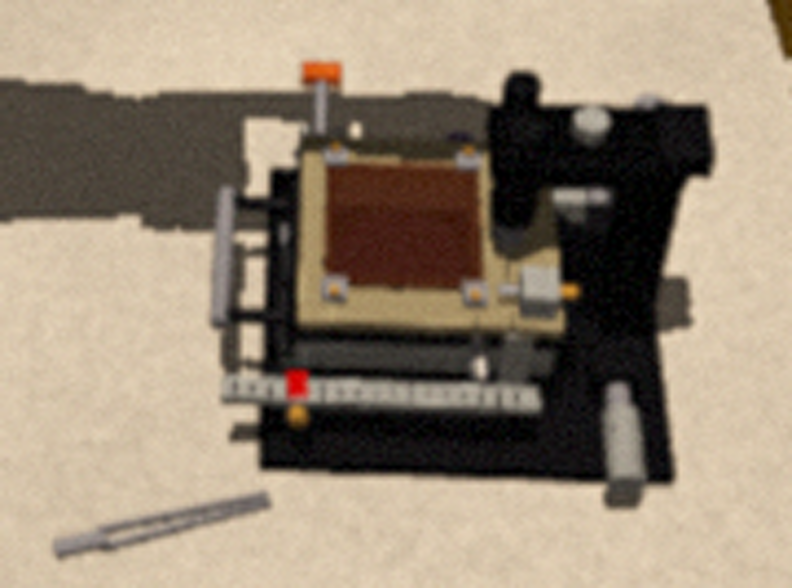

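The crop confirms it: grip at crop (322,72), bar at (222,255), red index at (297,383), white pointer at (480,366). I'll go above the lever, fingers already closing along the stage's x.

Request:
carry_out --deltas '[98,-5,0,0,0,0.06,98,-5,0,0,0,0.06,98,-5,0,0,0,0.06,98,-5,35,0,0,0.06,98,-5,70,0,0,0.06,98,-5,90,0,0,0.06,98,-5,90,0,0,0.06,98,-5,90,0,0,0.06]'

```text
time_s: 0.77
tool_pos: [0.6193, 0.0979, 0.1574]
eef_rot: [-0.001, 0.728, 0.686, -0.001]
ft_force: [0.3, 0.2, 0.9]
gripper_width: 1.0
grasp_force: 0.0
```

```bash
python3 - <<'E'
from h import *
c=grab('wrist','w1');P=pts(c);s=manip.observe();print(s['time_s'],s['tool_pos'],s['eef_rot'],s['ft_force'])
h,S,v=[a.astype(int) for a in cv2.split(cv2.cvtColor(c['image'],cv2.COLOR_RGB2HSV))]
m=(h<18)&(S>150)&(v>90)
n,l,st,ce=cv2.connectedComponentsWithStats(m.astype(np.uint8))
for i in range(1,n):
    if st[i,4]>60:
        q=P[l==i];print(ce[i].round(),st[i].tolist(),np.median(q,0).round(4),np.percentile(q,[2,98],axis=0).round(4).tolist(),cv2.minAreaRect(q[:,:2].astype(np.float32)*1000))
E
```

```text
0.8167 [0.62041892 0.09794987 0.15893244] [7.96555259e-05 7.27958430e-01 6.85621262e-01 5.48775351e-05] [0.50269484 0.52416351 0.03862968]
[280. 220.] [262, 207, 37, 27, 921] [0.6188 0.1018 0.0736] [[0.6068, 0.0919, 0.0665], [0.6305, 0.108, 0.0757]] ((619.2047119140625, 120.3592529296875), (119.51774597167969, 24.93754005432129), 88.44149780273438)
[359. 386.] [338, 380, 41, 19, 477] [ 0.6684 -0.0179  0.0979] [[0.6544, -0.0278, 0.0969], [0.6796, -0.0121, 0.099]] ((641.2880249023438, 72.97823333740234), (27.028425216674805, 215.32919311523438), 16.5794620513916)
```

View pics/w1.png

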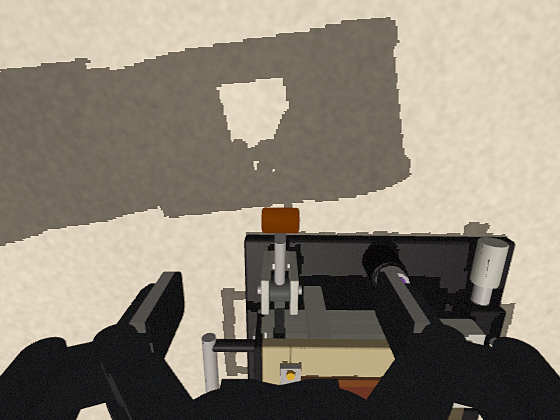

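The wrist view shows the orange grip at (280,220) between the fingers, the cheeks at (280,280), and the lens at (380,265) clear of the fingers. I'll descend and grip the barrel's ends.

Request:
carry_out --deltas '[2,-1.5,40,0,0,0,2,-1.5,75,0,0,0,2,-1.5,88,0,0,0,2,-1.5,88,0,0,0,2,-1.5,88,0,0,0]' --fingers 50

```text
time_s: 1.23
tool_pos: [0.6195, 0.1001, 0.0716]
eef_rot: [0.0, 0.728, 0.686, 0.0]
ft_force: [0.9, 0.5, 0.7]
gripper_width: 0.582
grasp_force: 0.0
```

Request:
carry_out --deltas '[0,0,0,0,0,0,0,0,0,0,0,0,0,0,0,0,0,0,0,0,0,0,0,0,0,0,0,0,0,0,0,0,0,0,0,0]' --fingers 15 --force 30

```text
time_s: 1.73
tool_pos: [0.6198, 0.1005, 0.0717]
eef_rot: [0.001, 0.728, 0.686, 0.001]
ft_force: [-0.8, 3.0, 8.0]
gripper_width: 0.294
grasp_force: 35.8
```

Request:
carry_out --deltas '[-1.2,0,-5.4,0,0,0,-2.9,0,-10.8,0,0,0,-5,0,-16,0,0,0,-7.6,0,-20.9,0,0,0,-10.6,0,-25.6,0,0,0,-14,0,-30,0,0,0,-17.8,0,-34.1,0,0,0,-22,0,-38,0,0,0]'

```text
time_s: 2.4
tool_pos: [0.6179, 0.078, 0.1088]
eef_rot: [0.0, 0.728, 0.685, 0.001]
ft_force: [5.9, 1.3, -5.1]
gripper_width: 0.292
grasp_force: 29.8
```

Request:
carry_out --deltas '[-4.4,0,-3.3,0,0,0,-9,0,-6.3,0,0,0,-14,0,-9,0,0,0,-19,0,-11.1,0,0,0,-24.5,0,-12.8,0,0,0,-30,0,-14,0,0,0,-36,0,-14.7,0,0,0,-37,0,-14.7,0,0,0]'

```text
time_s: 3.07
tool_pos: [0.6157, 0.0411, 0.1245]
eef_rot: [0.0, 0.728, 0.685, 0.001]
ft_force: [0.3, 5.4, 5.8]
gripper_width: 0.289
grasp_force: 29.2
```

```bash
python3 - <<'E'
from h import *
s=manip.observe();print(s['time_s'],s['tool_pos'],s['ft_force'],s['grasp_force'],s['gripper_width'])
c=grab('wrist','w2');grab('side','side2');P=pts(c)
h,S,v=[a.astype(int) for a in cv2.split(cv2.cvtColor(c['image'],cv2.COLOR_RGB2HSV))]
m=(h<18)&(S>150)&(v>90)
n,l,st,ce=cv2.connectedComponentsWithStats(m.astype(np.uint8))
for i in range(1,n):
    if st[i,4]>60:
        q=P[l==i];print(ce[i].round(),st[i].tolist(),np.median(q,0).round(4),np.percentile(q,[2,98],axis=0).round(4).tolist())
E
```

```text
3.0667 [0.61570658 0.04114418 0.1245439 ] [0.2510729  5.43431808 5.82201236] 29.16969895362854 0.2891825037838506
[280. 258.] [250, 238, 60, 41, 2354] [0.6159 0.0588 0.1224] [[0.6038, 0.0484, 0.1131], [0.6279, 0.0641, 0.1246]]
[301. 367.] [282, 347, 37, 37, 977] [ 0.6231 -0.0235  0.098 ] [[0.6126, -0.0333, 0.0968], [0.6328, -0.0113, 0.0991]]
[418. 373.] [410, 364, 18, 19, 84] [ 0.6902 -0.032   0.0978] [[0.6852, -0.0388, 0.0969], [0.6958, -0.026, 0.0991]]
[387. 405.] [372, 378, 37, 42, 524] [ 0.6727 -0.0564  0.0979] [[0.6646, -0.067, 0.0969], [0.6841, -0.0383, 0.099]]
```

View pics/w2.png

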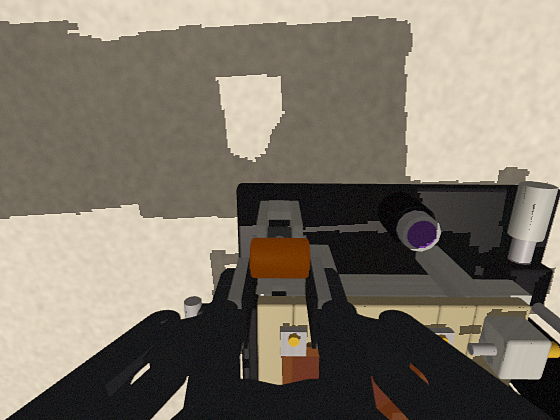

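The grip slid through the pads: the barrel at (280,258) is at about 1.10 rad, short of 1.15. I'll back out outward, shut the fingers and push it the rest of the way from outside.

Request:
carry_out --deltas '[0,0,0,0,0,0,0,0,0,0,0,0,0,0,0,0,0,0,20,0,0,0,0,0,40,0,0,0,0,0,58,0,0,0,0,0,58,0,7,0,0,0,58,0,7,0,0,0]' --fingers 50

```text
time_s: 3.83
tool_pos: [0.6176, 0.0994, 0.1147]
eef_rot: [-0.0, 0.727, 0.686, -0.001]
ft_force: [0.4, -0.5, 0.4]
gripper_width: 0.579
grasp_force: 0.0
```

Request:
carry_out --deltas '[0,0,0,0,0,0,0,0,0,0,0,0,0,0,0,0,0,0,0,0,0,0,0,0,0,0,0,0,0,0,0,0,0,0,0,0,-8,0,0,0,0,0,-14,0,0,0,0,0]' --fingers 0

```text
time_s: 4.5
tool_pos: [0.6177, 0.0845, 0.116]
eef_rot: [0.0, 0.728, 0.686, -0.0]
ft_force: [0.2, -0.8, 0.2]
gripper_width: 0.001
grasp_force: 0.0
```

Request:
carry_out --deltas '[-5,0,0,0,0,0,-10,0,0,0,0,0,-15,0,0,0,0,0,-20,0,0,0,0,0,-25,0,0,0,0,0,-27,0,0,0,0,0,-27,0,0,0,0,0]'

```text
time_s: 5.08
tool_pos: [0.6161, 0.0575, 0.116]
eef_rot: [0.0, 0.728, 0.685, -0.0]
ft_force: [0.6, -0.6, 1.5]
gripper_width: 0.002
grasp_force: 0.0
```

```bash
python3 - <<'E'
from h import *
s=manip.observe();print(s['time_s'],s['tool_pos'],s['ft_force'],s['grasp_force'],s['gripper_width'])
c=grab('wrist','w3');P=pts(c)
h,S,v=[a.astype(int) for a in cv2.split(cv2.cvtColor(c['image'],cv2.COLOR_RGB2HSV))]
m=(h<18)&(S>150)&(v>90)
n,l,st,ce=cv2.connectedComponentsWithStats(m.astype(np.uint8))
for i in range(1,n):
    if st[i,4]>60:
        q=P[l==i];print(ce[i].round(),st[i].tolist(),np.median(q,0).round(4),np.percentile(q,[2,98],axis=0).round(4).tolist())
E
```

```text
5.0833 [0.61605742 0.05751239 0.11596939] [ 0.61586743 -0.60989192  1.48431043] 0.0 0.001737470178038723
[279. 353.] [274, 349, 11, 9, 78] [0.6138 0.0362 0.1262] [[0.6118, 0.0317, 0.1235], [0.6155, 0.0447, 0.1349]]
```

Request:
carry_out --deltas '[20,0,0,0,0,0,30,0,-30,0,0,0,30,0,-60,0,0,0,30,0,-60,0,0,0]'

```text
time_s: 5.47
tool_pos: [0.6208, 0.0891, 0.1812]
eef_rot: [0.002, 0.728, 0.686, 0.003]
ft_force: [1.8, -0.0, 1.7]
gripper_width: -0.001
grasp_force: 0.0
```

```bash
python3 - <<'E'
from h import *
s=manip.observe();print(s['time_s'],s['tool_pos'])
for nm in ['wrist','side','scene']:
  c=grab(nm,nm+'4');P=pts(c)
  h,S,v=[a.astype(int) for a in cv2.split(cv2.cvtColor(c['image'],cv2.COLOR_RGB2HSV))]
  m=(h<18)&(S>150)&(v>90)&(abs(P[...,0]-.618)<.02)&(abs(P[...,1]-.06)<.06)&(P[...,2]>.05)
  q=P[m];print(nm,m.sum(),np.median(q,0).round(4),np.percentile(q,[2,98],axis=0).round(4).tolist())
E
```

```text
return _methods._mean(a, axis=axis, dtype=dtype,
  ret = um.true_divide(
Traceback (most recent call last):
IndexError: index -1 is out of bounds for axis 0 with size 0
```

View pics/wrist4.png

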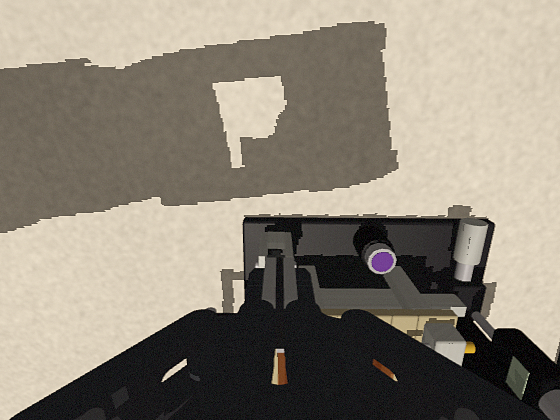

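The closed fingers hide the lever in this view (the lens at (382,260) is in place), so I'll use the fixed cameras while heading to the bar.

```bash
python3 - <<'E'
from h import *
for nm in ['side','scene']:
  c=grab(nm,nm+'4');P=pts(c)
  h,S,v=[a.astype(int) for a in cv2.split(cv2.cvtColor(c['image'],cv2.COLOR_RGB2HSV))]
  m=(h<18)&(S>150)&(v>90)&(abs(P[...,0]-.618)<.025)&(abs(P[...,1]-.06)<.06)&(P[...,2]>.05)
  q=P[m];print(nm,m.sum())
  if m.sum():print(np.median(q,0).round(4),np.percentile(q,[2,98],axis=0).round(4).tolist())
  if nm=='side':
    m=(h<6)&(S>180)&(abs(P[...,0]-.59)<.02)&(abs(P[...,1]+.155)<.03)&(P[...,2]>.04)
    print('index',m.sum(),np.median(P[m],0),np.ptp(P[m],axis=0),np.argwhere(m).mean(0))
    m=np.zeros(m.shape,bool);m[222:262,284:299]=1;m&=(abs(P[...,2]-.063)<.006)
    # bar: per-row leftmost
    B=P[m];lo=B[np.abs(B[:,2]-.066)<.003]
    f=np.polyfit(lo[:,1],lo[:,0],1);print('bar fit',f,lo[:,1].min(),lo[:,1].max(),np.percentile(lo[:,0]-f[0]*lo[:,1],[0,50,100]))
E
```

```text
side 56
[0.6164 0.0316 0.1237] [[0.6041, 0.0252, 0.118], [0.6283, 0.0418, 0.1273]]
index 19 [ 0.59131141 -0.15667635  0.06172997] [0.01794324 0.01676836 0.02032177] [271.21052632 306.78947368]
bar fit [0.05858751 0.55883537] -0.11394257523345308 -0.0049157201256340155 [0.55038202 0.5571854  0.57703979]
scene 26
[0.6191 0.0421 0.1242] [[0.6071, 0.0339, 0.1172], [0.6315, 0.0484, 0.1311]]
```

Both fixed views put the grip at about y 0.038, z 0.117, so the lever is upright (~1.39 rad). Next, above the bar.

Request:
carry_out --deltas '[0,-40,0,0,0,0,-38,-56,0,0,0,0,-76,-56,0,0,0,0,-114,-56,0,0,0,0,-152,-56,0,0,0,0,-152,-56,25,0,0,0,-152,-56,25,0,0,0,-152,-56,25,0,0,0]' --fingers 85

```text
time_s: 6.28
tool_pos: [0.551, -0.0604, 0.1491]
eef_rot: [-0.002, 0.728, 0.685, -0.002]
ft_force: [-0.7, 0.2, 0.7]
gripper_width: 0.998
grasp_force: 0.0
```

```bash
python3 - <<'E'
from h import *
s=manip.observe();print(s['time_s'],s['tool_pos'],s['eef_rot'])
c=grab('wrist','w5');P=pts(c)
m=(abs(P[...,2]-.064)<.003)&(abs(P[...,0]-.556)<.02)&(abs(P[...,1]+.06)<.06)
q=P[m];print(m.sum());print(cv2.minAreaRect(q[:,:2].astype(np.float32)*1000),np.polyfit(q[:,1],q[:,0],1))
for a,b in[(-.12,-.09),(-.09,-.06),(-.06,-.03),(-.03,0)]:
  k=q[(q[:,1]>a)&(q[:,1]<b)]
  if len(k):print(a,len(k),np.percentile(k[:,0],[2,50,98]).round(4))
E
```

```text
6.2833 [ 0.55098198 -0.06035704  0.14906088] [-0.0019594   0.72843127  0.6851143  -0.00156267]
3329
((562.2023315429688, -55.20103073120117), (108.05682373046875, 33.60242462158203), 86.34690856933594) [0.0459018  0.55712542]
-0.12 730 [0.5428 0.5541 0.5752]
-0.09 646 [0.5439 0.5497 0.5556]
-0.06 740 [0.5459 0.5517 0.5575]
-0.03 1213 [0.5482 0.5564 0.5749]
```

View pics/w5.png

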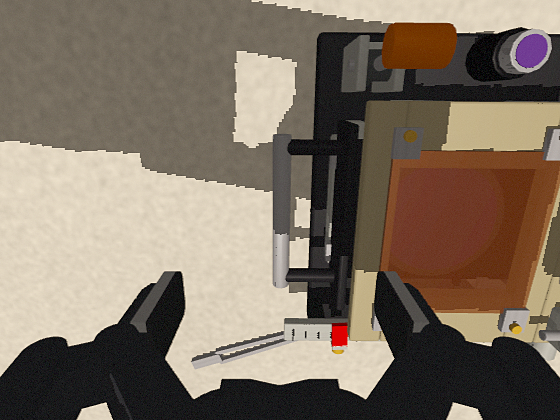

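The wrist view shows the bar from (280,135) to (280,285), under the tool in x, with the upright lever's orange grip at (420,45) and the index at (340,335). I'll narrow the fingers, descend over the bar and grip.

Request:
carry_out --deltas '[1,-1,0,0,0,0,1,-1,0,0,0,0,1,-1,0,0,0,0,1,-1,0,0,0,0,1,-1,25,0,0,0,1,-1,50,0,0,0,1,-1,70,0,0,0,1,-1,83,0,0,0]' --fingers 36

```text
time_s: 7.0
tool_pos: [0.5512, -0.0588, 0.0664]
eef_rot: [-0.001, 0.728, 0.686, -0.0]
ft_force: [0.1, 0.5, -0.3]
gripper_width: 0.423
grasp_force: 0.0
```

Request:
carry_out --deltas '[0,0,0,0,0,0,0,0,0,0,0,0,0,0,0,0,0,0,0,0,0,0,0,0,0,0,0,0,0,0,0,0,0,0,0,0]' --fingers 4 --force 60

```text
time_s: 7.5
tool_pos: [0.5517, -0.0589, 0.068]
eef_rot: [-0.0, 0.728, 0.686, 0.0]
ft_force: [0.4, 1.7, -5.5]
gripper_width: 0.113
grasp_force: 58.5
```

Bar gripped. Pulling 96 mm, then measure.

Request:
carry_out --deltas '[0,-3,0,0,0,0,0,-8,0,0,0,0,0,-14,0,0,0,0,0,-20,0,0,0,0,0,-27,0,0,0,0,0,-34,0,0,0,0,0,-41,0,0,0,0,0,-48,0,0,0,0]'

```text
time_s: 8.17
tool_pos: [0.5054, -0.0558, 0.0681]
eef_rot: [0.001, 0.728, 0.685, 0.002]
ft_force: [8.3, 6.7, -14.7]
gripper_width: 0.11
grasp_force: 58.5
```

Request:
carry_out --deltas '[0,-7,0,0,0,0,0,-14,0,0,0,0,0,-21,0,0,0,0,0,-28,0,0,0,0,0,-35,0,0,0,0,0,-42,0,0,0,0,0,-47,0,0,0,0,0,-48,0,0,0,0]'

```text
time_s: 8.83
tool_pos: [0.4569, -0.0525, 0.0681]
eef_rot: [0.001, 0.728, 0.685, 0.001]
ft_force: [8.5, 10.9, -17.3]
gripper_width: 0.106
grasp_force: 58.3
```

```bash
python3 - <<'E'
from h import *
s=manip.observe();print(s['time_s'],s['tool_pos'],s['ft_force'],s['grasp_force'])
c=grab('side','side6');im=c['image']
cr=cv2.resize(im[220:310,220:345],None,fx=6,fy=6,interpolation=cv2.INTER_CUBIC);cv2.imwrite('pics/crop6.png',cr[:,:,::-1])
E
```

```text
8.8333 [ 0.45688304 -0.0525184   0.06808754] [  8.47653037  10.86499108 -17.30970841] 58.26748251914978
```

View pics/crop6.png

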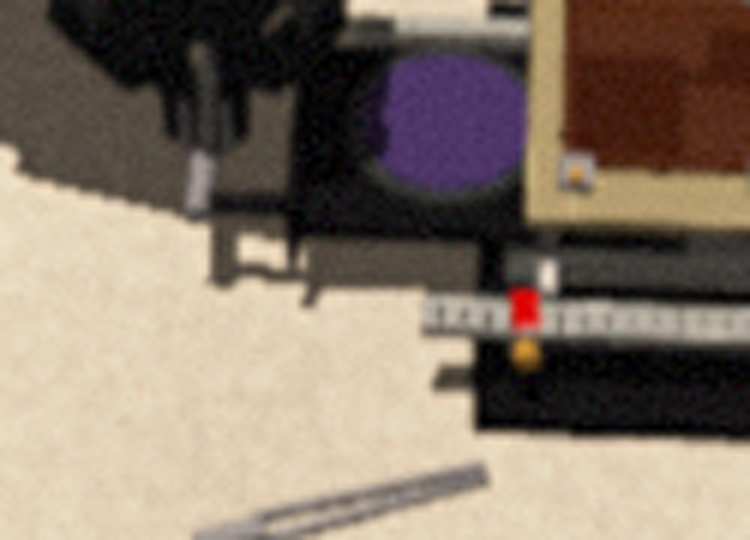

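The pointer's white tip at crop (549,275) is still right of the red block at (525,308); computing the rest.

```bash
cat > ptr.py <<'E'
from h import *
def ray(c,u,v,z):
    K=c['mtx'];T=c['cam_to_world'];d=T[:3,:3]@[(u-K[0,2])/K[0,0],-(v-K[1,2])/K[1,1],-1];o=T[:3,3];return o+d*(z-o[2])/d[2]
def meas(c,lo,hi):
    im=c['image'].astype(int);hsv=cv2.cvtColor(c['image'],cv2.COLOR_RGB2HSV).astype(int)
    w=np.clip(im[...,0]-im[...,1]-60,0,None);w[:262]=0;w[278:]=0;w[:,:300]=0;w[:,315:]=0
    V,U=np.indices(w.shape);ri=ray(c,(w*U).sum()/w.sum(),(w*V).sum()/w.sum(),.062)
    g=np.clip(im.min(2)-110,0,None);g[:262]=0;g[268:]=0;g[:,:lo]=0;g[:,hi:]=0
    uv=(g*U).sum()/g.sum(),(g*V).sum()/g.sum();rp=ray(c,*uv,.062)
    a=np.radians(-3.8);d=rp-ri;return ri.round(4),rp.round(4),uv,(d@[np.cos(a),np.sin(a),0])*1000
E
python3 - <<'E'
from ptr import *
print(meas(pickle.load(open('pics/side6.pkl','rb')),306,317)); print(meas(pickle.load(open('pics/side4.pkl','rb')),343,355))
E
```

```text
(array([ 0.5913, -0.1564,  0.062 ]), array([ 0.6019, -0.1397,  0.062 ]), (np.float64(310.88423988842396), np.float64(265.3765690376569)), np.float64(9.48787468676725))
(array([ 0.5914, -0.1561,  0.062 ]), array([ 0.6969, -0.1448,  0.062 ]), (np.float64(348.7265625), np.float64(266.3359375)), np.float64(104.5003158309824))
```

Request:
carry_out --deltas '[0.3,-3,0,0,0,0,0.6,-6,0,0,0,0,0.8,-8.5,0,0,0,0,1,-9.5,0,0,0,0,1,-9.5,0,0,0,0,1,-9.5,0,0,0,0,1,-9.5,0,0,0,0,1,-9.5,0,0,0,0]'

```text
time_s: 9.55
tool_pos: [0.4483, -0.0518, 0.0681]
eef_rot: [0.001, 0.728, 0.685, 0.001]
ft_force: [7.3, 3.0, -17.2]
gripper_width: 0.107
grasp_force: 59.0
```

```bash
python3 - <<'E'
from ptr import *
s=manip.observe();print(s['time_s'],s['tool_pos'],s['ft_force'],s['grasp_force'])
c=grab('side','side7');print(meas(c,302,313))
P=pts(c);h,S,v=[a.astype(int) for a in cv2.split(cv2.cvtColor(c['image'],cv2.COLOR_RGB2HSV))]
m=(h<18)&(S>150)&(v>90)&(abs(P[...,0]-.618)<.025)&(abs(P[...,1]-.06)<.06)&(P[...,2]>.05);print('lever',np.median(P[m],0))
cv2.imwrite('pics/crop7.png',cv2.resize(c['image'][180:310,220:345],None,fx=4.5,fy=4.5,interpolation=cv2.INTER_CUBIC)[:,:,::-1])
E
```

```text
9.55 [ 0.44827083 -0.05181465  0.0680646 ] [  7.28621119   3.04516527 -17.2287033 ] 58.990466594696045
(array([ 0.5913, -0.1569,  0.062 ]), array([ 0.5929, -0.1375,  0.062 ]), (np.float64(307.2860759493671), np.float64(264.7329113924051)), np.float64(0.2964771233870764))
lever [0.61513028 0.03159013 0.12336742]
```

View pics/crop7.png

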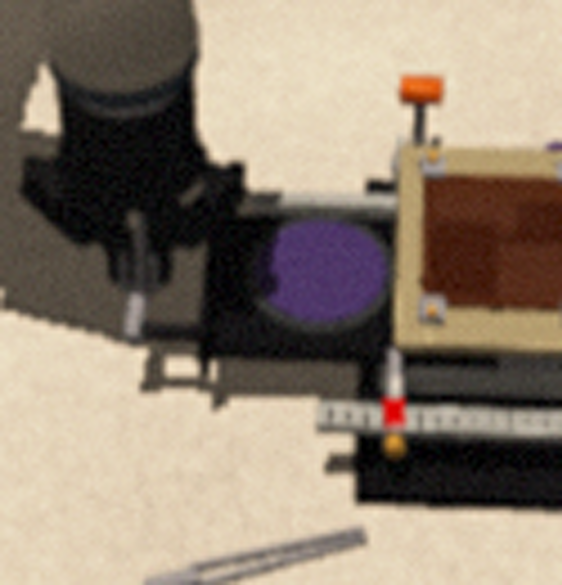

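The pointer at (395,375) points straight at the red block at (395,410), and the lever stands upright at (421,90). I'll hold briefly, then hand in.

Request:
carry_out --deltas '[0,0,0,0,0,0,0,0,0,0,0,0,0,0,0,0,0,0,0,0,0,0,0,0,0,0,0,0,0,0,0,0,0,0,0,0]'

```text
time_s: 10.1
tool_pos: [0.4483, -0.0518, 0.0681]
eef_rot: [0.001, 0.728, 0.685, 0.001]
ft_force: [6.9, 3.8, -15.6]
gripper_width: 0.114
grasp_force: 59.0
```

```bash
python3 -c "
from station import manip
s=manip.observe();print(s['tool_pos'],s['grasp_force']);print(manip.finish_job())"
```

```text
[ 0.4482598  -0.05181145  0.06806451] 58.991289138793945
the job is handed in; nothing more can be done
None
```

I handed the job in at about 10 s, with the lever upright (about 1.39 rad) and the slide held still by its bar, the pointer measuring 0.3 mm from the middle of the red index block; no verdict came back.

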